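Turn the leaf panel and spray its back

ROBOT

A 6-joint arm with a two-finger parallel gripper is mounted at the origin on the work surface. World frame = base frame: x ahead of the robot, y to its left, z up, the work surface at z = 0. Lengths are in m, angles in rad, forces in N, time in s.
With the tool pointing down it reaches from about 0.25 to 0.725 m from the base axis. Payload 4 kg.
Tool frame: the origin (TCP) lies at the very end of the fingers, on their centre line; the grasp point (between the pads) lies 19 mm behind it; z points along the fingers, y is the line along which they close (so a half turn about z gives the same grasp; the last joint's range is limited). The gripper opens to 85 mm and grips with 20 to 120 N. Pads are 22 mm wide; open, the fingers measure 114 mm over their backs; the gripper's body (76 mm by 85 mm) begins 54 mm behind the grasp point. The pads swing forward as they close: fully open they stand 13 mm farther back than shut.
Start: joints at [1.115, 0.241, 0.005, 1.335, 0, 1.571], TCP at [0.22, 0.449, 0.231] pointing down, gripper open.
Joint ranges: [-2.72, 2.72], [-1.05, 1.87], [-1.09, 1.28], [-1.99, 2.15], [-1.42, 1.44], [-3.14, 3.14]. Speed limits (rad/s): [2.79, 2.79, 3.14, 3.14, 3.14, 3.14].

INTERFACE

Orientations are given as a unit quaternion [x, y, z, w].
In Python, from workcell import * gives the robot as it stands. The module is installed in compiled form; this text tells all that it offers.
- The arm moves only by the tool send_rows, never from a script. Its argument "steps" is text: rows parted by semicolons, each of 7 numbers parted by spaces: the opening, from -1 (shut) to 1 (fully open), then the shift along the world's x, y, z in m, then the turn, a rotation vector about the world's x, y, z in rad. A call has exactly 5 rows; each row shifts and turns the commanded pose from where the row before left it; what a row does not reach is not made up. A row lasts 1/12 s, in which the tool goes at most 41.7 mm and 7.16 degrees, less where a joint would pass 70% of its speed; a pose out of reach is approached as far as the arm can. A call is refused whole if a number of a shift passes 0.0417 or a number of a turn 0.125, either way. A call with a gripper value outside its range is refused whole. The fingers move at their own pace and stop on an object; the grip force is fixed at half the most. Time passes only in rows, so rows that do not move let the fingers close, or fill a call up. It gives the time, the measured TCP pose, the force, the opening and the grip force at its end, in the units of the state.
- get_obs(): the state, without advancing time (a new reading comes with each control period).
- camera(name): name is "scene" or "top" or "wrist"; returns a dict with "frame" (480x640x3 uint8, red, green, blue), "range_z" (480x640 float32, m along the optical axis (not along the pixel's ray), 0 where there is no reading), "camera_matrix" (3x3 intrinsics, pixels), "extrinsics" (4x4, takes a point from world to camera coordinates); the wrist camera has in their place "T_tool_cam" (4x4, takes a point from camera to tool coordinates, whose origin is the TCP and whose axes are the flange's). Camera axes: x right, y down, z forward; pixel columns grow to the right and rows downward; lengths in m; the calibration is good to about 2 mm. The wrist camera is an equidistant fisheye: a pixel r from the principal point sees the ray r / f radians off the axis. A picture is of the moment at which its call begins: read the wrist's pose just before it.
- job_done(): hands the job in; it is judged then, once.
The state is a dict: "clock": time; "joint_pos": joint angles; "joint_vel": joint speeds; "tau": joint torques, N m; "eef_pos": TCP position; "tool_rot": TCP orientation; "ft_force": force on the tool from outside, world axes, zero at the start; "ft_torque": the same for the moment, N m; "grip_width": finger opening in m; "grasp_force": force on a finger pad.
Only numpy, scipy, OpenCV 4.12 (cv2) and the standard library are available. Lean on these libraries where they do the work, as an engineer would, in place of code of your own. Each camera call takes 0.05 s, during which the arm holds its last target. There are 200 camera calls.

TASK

The painted leaf-shaped panel lies face up on one half of the wooden turning block. Turn it over like a page onto the empty half, lowering it under control rather than letting it flop over, so that it lies flat with its bare back up, straight and close along the ridge and about midway along it; then press the sprayer's nozzle cap all the way down and let it spring back. Do not press the nozzle before the panel is turned and lying there, and leave everything else on the table where it stands.

Things in the scene. Friction and masses are not known exactly. Their poses are not given: they have to be found in the camera images.
- panel: loose plywood leaf 8 mm thick, 0.13 kg: a square 110 x 110 mm with a right-angled point on +x (165 mm long in all; straight side edges at y = -55 and 55 mm, x -55 to 55 mm). Origin: centre of the square, mid-thickness. +z out of its painted face; -z face bare. Starts painted face up on the block's -y half, one side edge near the ridge, the other overhanging about 30 mm
- block: fixed wooden block, x -105 to 85 mm, y -89 to 89 mm, top 55 mm above the table. Origin: on the table under the ridge's middle (ridge's middle = x 0); z up. A ridge 10 mm wide (y -5 to 5 mm), 12 mm above the top, runs its length along x and parts the -y half, where the panel starts, from the empty +y half. Free space beside both outer sides
- nozzle_top (a point): centre of the top of the sprayer's grey nozzle cap, 34 mm across, 22 mm tall, top 170 mm above the table; on a fixed white bottle 51 mm across (foot 84 mm) just beyond the empty half's +x end, spout towards it. Pushed straight down
- nozzle (a joint): travel of the nozzle cap in m: 0 up, 0.008 fully down, sprung back; needs about 6 N to go fully down
- brush_jar: bystander: green glass jar of brushes, 72 mm across, jar 85 mm and brushes about 205 mm high, origin under its middle
- paint_tub: bystander: white tub 60 mm across, 45 mm high, origin under its middle
- palette: bystander: round yellow palette 132 mm across, 9 mm high, origin under its middle
- flat_brush: bystander: brush 190 mm long lying along its x axis, about 20 mm high, off to the robot's left, origin under its middle
- tin_plate: bystander: metal plate 130 mm across, 16 mm high, origin under its middle
- ink_bottle: bystander: white bottle 52 mm across, 110 mm high, origin under its middle
There are look-alikes about, which are no part of the job. There is more than one size of the panel; the one meant has the size given above.

How it is judged:
On the way, in this order (a step that is already met when the one before it is completed fails the run):
1. the panel lies bare back up on the empty half, straight along the ridge (angle between panel's own z axis and vertical above 3.02 rad and y of panel in the frame of block between 0.055 and 0.073 m and x of panel in the frame of block between -0.065 and 0.04 m and z of panel in the frame of block between 0.054 and 0.064 m and angle between the x axis of panel and the x axis of block, either way round below 0.12 rad and linear speed of panel below 0.03 m/s), for 0.3 s.
2. the nozzle cap is pressed all the way down with the panel lying there (angle between panel's own z axis and vertical above 3.02 rad and y of panel in the frame of block between 0.055 and 0.073 m and x of panel in the frame of block between -0.065 and 0.04 m and z of panel in the frame of block between 0.054 and 0.064 m and angle between the x axis of panel and the x axis of block, either way round below 0.12 rad and value of joint nozzle above 0.0065 m), for 0.05 s.
At the end, for the whole second after the job is handed in: The panel rests on the block's +y half, bare face up, flat and straight along the ridge (within 0.12 rad), near edge within 13 mm of the ridge, its centre from 65 mm behind to 40 mm beyond the ridge's middle; the nozzle cap is back up (within 2 mm) (angle between panel's own z axis and vertical above 3.02 rad and y of panel in the frame of block between 0.055 and 0.073 m and x of panel in the frame of block between -0.065 and 0.04 m and z of panel in the frame of block between 0.054 and 0.064 m and angle between the x axis of panel and the x axis of block, either way round below 0.12 rad and linear speed of panel below 0.02 m/s and value of joint nozzle below 0.002 m); the robot touches nothing.
It fails at once if the panel flops over or is thrown (turns faster than 12 rad/s) (angular speed of panel above 12 rad/s).
It fails at once if the nozzle is pressed (past 4 mm) before the panel lies turned over (value of joint nozzle above 0.004 m and not (angle between panel's own z axis and vertical above 3.02 rad and y of panel in the frame of block between 0.055 and 0.073 m and x of panel in the frame of block between -0.065 and 0.04 m and z of panel in the frame of block between 0.054 and 0.064 m and angle between the x axis of panel and the x axis of block, either way round below 0.12 rad)).
It fails at once if a bystander is moved more than 25 mm (distance of any of brush_jar, paint_tub, palette, flat_brush, tin_plate, ink_bottle from where it was at the start of the episode above 0.025 m).
It also fails if it takes over 67 s, if anything falls off the work surface, if the arm or the gripper's body presses on something with over 40 N, if the wrist force passes 120 N, or if a joint passes its speed limit or range.

## Working session

There is one attempt and no reset: what is moved stays moved. The work goes in short steps, Python scripts to look and compute and a tool call to move; the robot and the scene stay as the last step left them, time stands still between calls to the robot, and variables do not carry over. Pictures are saved under pics/ and viewed, at most 10 in all, crops included, and the job is handed in when it is done.

Besides the shell and the picture viewer there is one more tool, called after "Emit:" in YAML: its name, and indented under it one key for each argument. send_rows: Moves the arm, as the interface text tells. Its arguments: {"type":"object","properties":{"steps":{"type":"string"}},"required":["steps"]}

```bash
mkdir -p pics
cat > h.py <<'E'
from workcell import *
import numpy as np, cv2
from scipy.spatial.transform import Rotation as R
def cloud(c):
    K=c["camera_matrix"];z=c["range_z"];v,u=np.mgrid[:480,:640]
    p=np.stack([(u-K[0,2])/K[0,0]*z,(v-K[1,2])/K[1,1]*z,z,np.ones_like(z)],-1)
    w=(p@np.linalg.inv(c["extrinsics"]).T)[...,:3]; w[z<=0]=np.nan
    return w
E
python3 - <<'E'
from h import *
o=get_obs();print({k:np.round(v,3) for k,v in o.items()})
for n in("scene","top"):
    c=camera(n);np.savez(n+".npz",**c);cv2.imwrite(f"pics/{n}0.png",c["frame"][...,::-1]);print(n,np.round(c["extrinsics"],3).tolist(),c["camera_matrix"].tolist())
E
```

```text
{'clock': np.float64(0.0), 'joint_pos': array([1.115, 0.241, 0.004, 1.335, 0.   , 1.571]), 'joint_vel': array([ 0.   ,  0.002, -0.001, -0.   ,  0.001,  0.001]), 'tau': array([ 0.0000e+00, -3.7232e+01,  2.5241e+01,  1.7000e-02,  0.0000e+00,
       -0.0000e+00]), 'eef_pos': array([0.22 , 0.448, 0.23 ]), 'tool_rot': array([ 0.226,  0.974, -0.001, -0.   ]), 'ft_force': array([ 0.941, -0.718,  0.222]), 'ft_torque': array([ 0.012, -0.073, -0.044]), 'grasp_force': np.float64(0.0), 'grip_width': np.float64(0.085)}
scene [[0.326, 0.945, -0.002, -0.164], [0.801, -0.278, -0.53, -0.312], [-0.501, 0.171, -0.848, 1.64], [0.0, 0.0, 0.0, 1.0]] [[531.5905223696327, 0.0, 318.63245672610753], [0.0, 531.5905223696327, 235.64197090381452], [0.0, 0.0, 1.0]]
top [[-0.014, -1.0, 0.02, 0.002], [-0.996, 0.013, -0.088, 0.496], [0.088, -0.021, -0.996, 0.954], [0.0, 0.0, 0.0, 1.0]] [[435.4817034554717, 0.0, 317.15742409989286], [0.0, 435.4817034554717, 240.26015704617558], [0.0, 0.0, 1.0]]
```

View pics/top0.png

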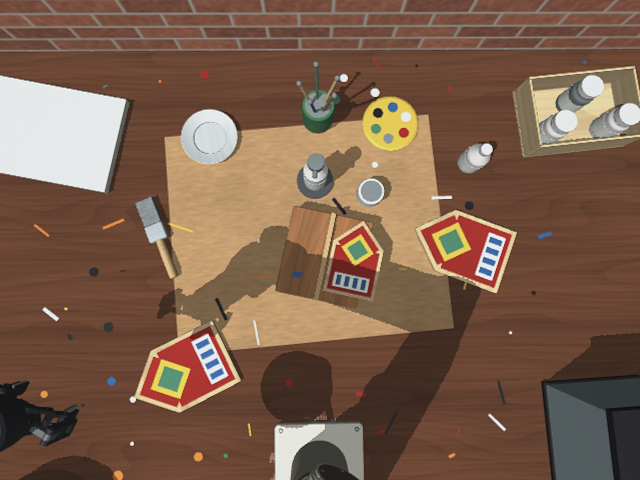

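View pics/scene0.png

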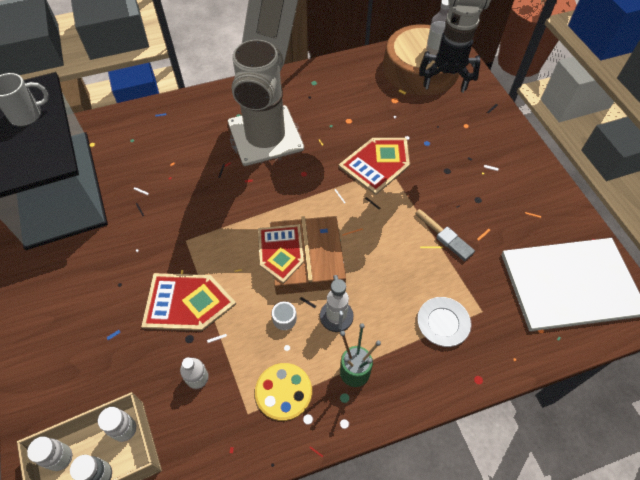

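Top view: leaf candidates are (352,262) on the block, (466,250) and (188,368) lying on the table. The first fits because it is on the block's half and is the smallest. I'll confirm that by measured size and a crop.

Run:
```python
from h import *
c=dict(np.load("top.npz"));w=cloud(c);f=c["frame"].astype(int)
r,g,b=f[...,0],f[...,1],f[...,2]
u0,v0,u1,v1=265,195,395,310
m=np.zeros((480,640),bool);m[v0:v1,u0:u1]=1
z=w[...,2]
def rect(mask,n):
    p=w[mask][:,:2].astype(np.float32); q=cv2.minAreaRect(p*1000); print(n,mask.sum(),np.round(q[0],1),np.round(q[1],1),round(q[2],1),"z",np.round(np.median(w[mask][:,2]),4)); print(np.round(cv2.boxPoints(q)).tolist())
blk=m&(z>.045)&(z<.085); rect(blk,"block+panel")
for s in((300,230),(290,280),(352,262),(340,290),(325,255),(327,240),(322,270),(370,250),(310,235)):
    print(s,np.round(w[s[1],s[0]],4))
red=m&(r>110)&(g<70)&(b<80)&(z>.05); rect(red,"red")
for bx in((410,200,525,300),(125,315,245,418)):
    mm=np.zeros_like(m);mm[bx[1]:bx[3],bx[0]:bx[2]]=1
    rect(mm&(r>110)&(g<70)&(b<80),"other red")
# sprayer
mm=np.zeros_like(m);mm[140:205,290:345]=1
q=mm&(z>.163)&(z<.18);rect(q,"cap")
print(np.histogram(z[mm],bins=np.arange(0,.2,.01)))
k=np.zeros((480,640),bool);k[v0:v1,u0:u1]=1
cv2.imwrite("pics/crop.png",cv2.resize(c["frame"][185:320,255:405,::-1],None,fx=5,fy=4.4*5/4.4*0.88,interpolation=cv2.INTER_CUBIC))
# scene camera too
c=dict(np.load("scene.npz"));w=cloud(c);z=w[...,2]
X=w[...,0];Y=w[...,1]
q=(z>.163)&(z<.18)&(X>.5)&(X<.8)&(abs(Y)<.12); rect(q,"cap scene")
q=(z>.05)&(z<.085)&(X>.3)&(X<.6)&(Y>-.2)&(Y<.15);rect(q,"blk scene")
```

```text
block+panel 8190 [486.1 -41.8] [210.5 254.1] 77.4 z 0.057
[[339.0, -117.0], [587.0, -172.0], [633.0, 33.0], [385.0, 89.0]]
(300, 230) [0.516  0.0331 0.054 ]
(290, 280) [0.4083 0.0556 0.0571]
(352, 262) [ 0.4448 -0.0775  0.0629]
(340, 290) [ 0.3856 -0.0506  0.0643]
(325, 255) [ 0.4601 -0.0197  0.0703]
(327, 240) [ 0.4924 -0.0246  0.066 ]
(322, 270) [ 0.4285 -0.0129  0.0668]
(370, 250) [ 0.47   -0.1168  0.0631]
(310, 235) [0.5049 0.0115 0.0533]
red 657 [451.1 -84.5] [ 94.8 144.5] 77.2 z 0.0631
[[370.0, -115.0], [511.0, -147.0], [532.0, -54.0], [391.0, -22.0]]
other red 2108 [ 494.3 -350.6] [198.6 123. ] 56.4 z nan
[[388.0, -399.0], [491.0, -467.0], [600.0, -302.0], [498.0, -234.0]]
other red 2256 [208.9 297.6] [125.2 196.8] 26.8 z nan
[[109.0, 357.0], [197.0, 182.0], [309.0, 238.0], [220.0, 414.0]]
cap 265 [631.5  -3.2] [43.  32.8] 23.6 z 0.1695
[[605.0, 3.0], [618.0, -27.0], [658.0, -10.0], [645.0, 20.0]]
(array([1529,  212,   17,   13,   20,   20,   23,   29,   24,   27,  103,
        110,   21,    0,    1,   17,  182,   96,    0]), array([0.  , 0.01, 0.02, 0.03, 0.04, 0.05, 0.06, 0.07, 0.08, 0.09, 0.1 ,
       0.11, 0.12, 0.13, 0.14, 0.15, 0.16, 0.17, 0.18, 0.19]))
cap scene 235 [703.3  -4.8] [189.5  76.6] 0.5 z 0.1699
[[608.0, 33.0], [609.0, -44.0], [798.0, -42.0], [798.0, 34.0]]
blk scene 4927 [487.9 -40.7] [210.9 255.7] 78.1 z 0.058
[[341.0, -117.0], [591.0, -170.0], [635.0, 36.0], [385.0, 89.0]]
```

View pics/crop.png

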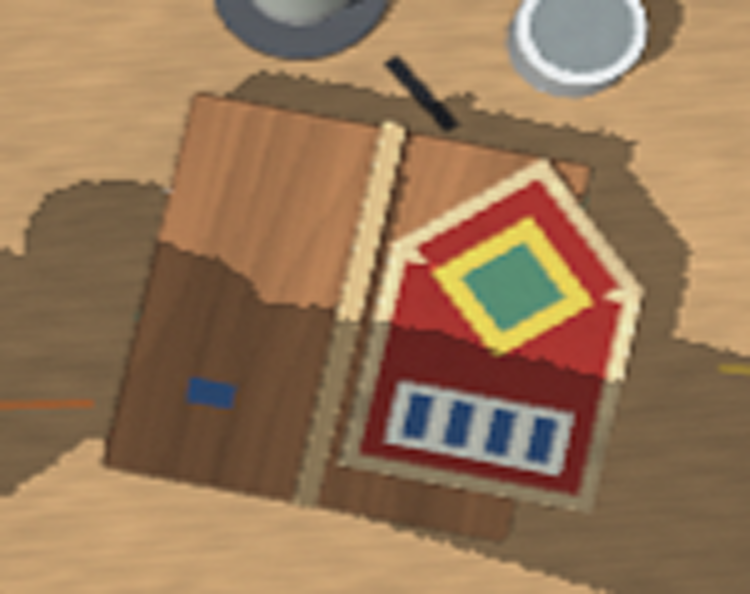

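Crop: the block corners are (197,93), (105,465), (507,540) and (590,165), and the ridge runs from (393,127) to (305,500). The panel corners are (345,465), (393,245), tip (545,160), (638,295) and (590,508). Next I'll check sizes on the known planes.

Run:
```python
from h import *
c=dict(np.load("top.npz"));K=c["camera_matrix"];T=np.linalg.inv(c["extrinsics"])
def ray(x,y,z):
    u=255+(x+.5)/5-.5;v=185+(y+.5)/4.4-.5
    d=T[:3,:3]@np.array([(u-K[0,2])/K[0,0],(v-K[1,2])/K[1,1],1]);o=T[:3,3]
    return (o+d*(z-o[2])/d[2])
B=[ray(*p,.055)[:2] for p in((197,93),(105,465),(507,540),(590,165))]
r1=ray(393,127,.067)[:2];r2=ray(305,500,.067)[:2]
print(np.round(B,4),r1,r2,"ridge len",np.linalg.norm(r1-r2))
print("sides",[round(np.linalg.norm(B[i]-B[i-1]),4) for i in range(4)])
P=np.array([ray(*p,.063)[:2] for p in((345,465),(393,245),(545,160),(638,295),(590,508))])
print("panel sides",[round(np.linalg.norm(P[i]-P[i-1]),4) for i in range(5)])
# fit block pose
def fit(m,w):
    m=np.array(m);w=np.array(w);mc,wc=m.mean(0),w.mean(0);a=m-mc;b=w-wc
    th=np.arctan2((a[:,0]*b[:,1]-a[:,1]*b[:,0]).sum(),(a*b).sum());Rm=np.array([[np.cos(th),-np.sin(th)],[np.sin(th),np.cos(th)]])
    t=wc-Rm@mc;print("th",th,"t",t,"res mm",np.round(1000*(w-(m@Rm.T+t)),1).tolist());return th,t,Rm
th,t,Rm=fit([(.085,.089),(-.105,.089),(-.105,-.089),(.085,-.089),(.085,0),(-.105,0)],B+[r1,r2])
ph,tp,_=fit([(-.055,.055),(.055,.055),(.11,0),(.055,-.055),(-.055,-.055)],P)
print("panel in block",Rm.T@(tp-t),ph-th); print(np.round((P-t)@Rm,4))
s=dict(np.load("scene.npz"))
for n,cc in(("top",c),("scene",s)):
    w=cloud(cc);q=(abs(w[...,2]-.169)<.006)&(w[...,0]>.58)&(w[...,0]<.68)&(abs(w[...,1])<.05);f=cc["frame"][q].astype(int)
    vv,uu=np.where(q); p=w[q]; print(n,len(p),p.mean(0),(p.min(0)+p.max(0))/2,np.median(p[:,2]),p.min(0),p.max(0))
```

```text
[[ 0.5692  0.0455]
 [ 0.3868  0.0866]
 [ 0.348  -0.0848]
 [ 0.5313 -0.1251]] [ 0.54942205 -0.03887952] [0.36916398 0.00150186] ridge len 0.18472581701588608
sides [np.float64(0.1748), np.float64(0.1869), np.float64(0.1758), np.float64(0.1876)]
panel sides [np.float64(0.1062), np.float64(0.1087), np.float64(0.0781), np.float64(0.0771), np.float64(0.1054)]
th -0.21988514654220506 t [ 0.46873615 -0.02137595] res mm [[-1.9, -1.4], [1.1, -1.8], [1.2, 0.5], [-1.0, 1.6], [-2.3, 1.0], [2.9, -0.0]]
th -0.22449537492438715 t [ 0.42649231 -0.07931026] res mm [[0.4, -2.3], [-0.5, -0.2], [-0.8, -0.7], [-1.8, 2.2], [2.7, 1.0]]
panel in block [-0.02859023 -0.06575352] -0.0046102283821820855
[[-0.0825 -0.0127]
 [ 0.0262 -0.0113]
 [ 0.0808 -0.0671]
 [ 0.0239 -0.1192]
 [-0.0815 -0.1189]]
top 265 [ 0.63299231 -0.00116451  0.1691306 ] [ 0.62937067 -0.0013835   0.168344  ] 0.16951729378875424 [ 0.60624118 -0.0169127   0.16306289] [0.65250016 0.0141457  0.17362511]
scene 188 [ 0.63860879 -0.00115232  0.16925914] [ 0.63262454 -0.00118749  0.16906152] 0.1697257728597058 [ 0.60847588 -0.01790333  0.16318959] [0.6567732  0.01552836 0.17493346]
```

Emit:
send_rows:
  steps: "0 0.015 -0.04 0.01 0 0 -0.12;0 0.015 -0.04 0.01 0 0 -0.12;0 0.015 -0.04 0.01 0 0 -0.12;0 0.015 -0.04 0.01 0 0 -0.12;0 0.015 -0.04 0.01 0 0 -0.12"

```text
clock: 0.52
eef_pos: [0.2911, 0.2572, 0.2788]
tool_rot: [0.506, 0.863, -0.0, -0.0]
ft_force: [1.7, -0.5, 0.3]
grip_width: 0.0427
grasp_force: 0.0
```

Emit:
send_rows:
  steps: "0 0.015 -0.04 0.01 0 0 -0.12;0 0.015 -0.04 0.01 0 0 -0.12;0 0.01 -0.04 0.01 0 0 -0.12;0 0.01 -0.04 0.01 0 0 -0.12;0 0.01 -0.04 0.01 0 0 -0.12"

```text
clock: 0.93
eef_pos: [0.3489, 0.0633, 0.3276]
tool_rot: [0.738, 0.674, -0.0, -0.0]
ft_force: [0.3, -0.1, -0.1]
grip_width: 0.0427
grasp_force: 0.0
```

```bash
cat >> h.py <<'E'
import json
def log():
    o=get_obs();open("log.jsonl","a").write(json.dumps([list(map(float,o[k])) for k in("joint_pos","eef_pos","tool_rot")])+"\n")
    print(o["clock"],"q",np.round(o["joint_pos"],3),"p",np.round(o["eef_pos"],4),"\n",np.round(R.from_quat(o["tool_rot"]).as_matrix(),3).tolist(),"F",np.round(o["ft_force"],1),"w",round(float(o["grip_width"]),4),"g",round(float(o["grasp_force"]),1))
E
python3 -c "
from h import *
log()"
```

```text
0.9333 q [ 0.179 -0.075 -0.096  1.55   0.     1.841] p [0.3489 0.0633 0.3276] 
 [[0.09, 0.996, -0.0], [0.996, -0.09, 0.0], [0.0, -0.0, -1.0]] F [ 0.3 -0.1 -0.1] w 0.0427 g 0.0
```

Emit:
send_rows:
  steps: "0 0.01 -0.04 0 0 0 -0.12;0 0.01 -0.04 0 -0.026 -0.117 0;0 0.01 -0.04 0 -0.026 -0.117 0;0 0.01 -0.03 0 -0.026 -0.117 0;0 0.01 0 0 -0.026 -0.117 0"

```text
clock: 1.35
eef_pos: [0.3996, -0.0902, 0.328]
tool_rot: [0.756, 0.609, 0.147, 0.19]
ft_force: [1.3, 0.6, -0.3]
grip_width: 0.0423
grasp_force: 0.0
```

```bash
python3 -c "
from h import *
log()"
```

```text
1.35 q [-0.216 -0.353 -0.418  1.02  -0.008  1.567] p [ 0.3996 -0.0902  0.328 ] 
 [[0.215, 0.865, 0.454], [0.977, -0.186, -0.108], [-0.009, 0.467, -0.884]] F [ 1.3  0.6 -0.3] w 0.0423 g 0.0
```

Emit:
send_rows:
  steps: "0 0 0 0 -0.026 -0.117 0;0 0 0 0 -0.026 -0.117 0;0 0 0 0 -0.026 -0.117 0;0 0 0 0 -0.026 -0.117 0;0 0 0 0 -0.026 -0.117 0"

```text
clock: 1.77
eef_pos: [0.3985, -0.0848, 0.3276]
tool_rot: [0.664, 0.54, 0.32, 0.405]
ft_force: [0.8, 0.3, -0.6]
grip_width: 0.0427
grasp_force: 0.0
```

```bash
python3 -c "
from h import *
log()"
```

```text
1.7667 q [-0.192 -0.738 -0.988  0.235 -0.024  1.57 ] p [ 0.3985 -0.0848  0.3276] 
 [[0.211, 0.458, 0.863], [0.977, -0.088, -0.192], [-0.012, 0.884, -0.466]] F [ 0.8  0.3 -0.6] w 0.0427 g 0.0
```

Emit:
send_rows:
  steps: "0 0 0 0 -0.026 -0.117 0;0 0 0 0 -0.026 -0.117 0;0 0 0 0 -0.026 -0.117 0;0 0 0 0 -0.026 -0.117 0;0 0 0 0 0 0 0"

```text
clock: 2.18
eef_pos: [0.4075, -0.0854, 0.4359]
tool_rot: [0.58, 0.471, 0.412, 0.521]
ft_force: [0.2, -0.2, 0.0]
grip_width: 0.0429
grasp_force: 0.0
```

```bash
python3 -c "
from h import *
log()"
```

```text
2.1833 q [-0.173 -0.841 -1.084 -0.127 -0.046  1.563] p [ 0.4075 -0.0854  0.4359] 
 [[0.216, 0.117, 0.969], [0.976, -0.012, -0.216], [-0.013, 0.993, -0.117]] F [ 0.2 -0.2  0. ] w 0.0429 g 0.0
```

```bash
cat >> h.py <<'E'
def fit():
    D=[json.loads(l) for l in open("log.jsonl")]
    D.append([[1.115,.241,.0045,1.335,0,1.571],[.22,.4483,.2305],[.226,.974,0,0]])
    A=[];b=[]
    for q,p,_ in D:
        a=q[1];e=q[1]-q[2];f=e+q[3];c5=np.cos(q[4]);r=p[0]*np.cos(q[0])+p[1]*np.sin(q[0])
        A.append([1,0,np.sin(a),np.cos(a),np.cos(e),-np.sin(e),np.cos(f),np.cos(f)*c5]);b.append(r)
        A.append([0,1,np.cos(a),-np.sin(a),-np.sin(e),-np.cos(e),-np.sin(f),-np.sin(f)*c5]);b.append(p[2])
    return np.array(A),np.array(b)
E
python3 - <<'E'
from h import *
A,b=fit();A=A[:,:7]
s,res,rk,sv=np.linalg.lstsq(A,b,rcond=None);print(np.round(s,4),rk,np.round(sv,3),np.round(A@s-b,4))
for l in open("log.jsonl"):
    q,p,_=json.loads(l); t=-p[0]*np.sin(q[0])+p[1]*np.cos(q[0]); print(t,q[4],-t/np.sin(q[4]) if abs(q[4])>.005 else 0)
E
```

```text
[-0.0017  0.242   0.4925  0.0005  0.3926 -0.0072  0.4047] 7 [4.311 3.794 1.167 0.767 0.221 0.138 0.077] [ 0.     -0.     -0.      0.     -0.0001  0.      0.0001 -0.      0.
 -0.    ]
1.2259349681131848e-05 4.039324443001406e-05 0
-0.002449045622846646 -0.008069430647796859 -0.3035000000000049
-0.007320277369835385 -0.0241218692576981 -0.3035000000000001
-0.013997509700039781 -0.04613666149461777 -0.303500000000001
```

```bash
cat > ik.py <<'E'
import numpy as np
from scipy.spatial.transform import Rotation as R
th=-.22;O=np.array([.4687,-.0214,0]);BR=R.from_euler('z',th).as_matrix()
LO=[-2.72,-1.05,-1.09,-1.99,-1.42,-3.14];HI=[2.72,1.87,1.28,2.15,1.44,3.14]
L1,L2,M,T5,Z0=.4925,.3926,.1015,.3035,.242
def ik(p,Rt):
    d=Rt[:,2];w=p-T5*d;j1=np.arctan2(w[1],w[0]);r=np.array([np.cos(j1),np.sin(j1),0]);t=np.array([-r[1],r[0],0])
    j5=np.arcsin(np.clip(-d@t,-1,1));f=np.arctan2(-d[2],d@r)
    a=np.hypot(w[0],w[1])-M*np.cos(f);z=w[2]+M*np.sin(f)-Z0
    D=np.hypot(a,z);c=(L1**2+L2**2-D*D)/(2*L1*L2)
    if abs(c)>1:return None
    # interior angle at elbow g = pi/2 + j3  ; elbow up
    j3=np.arccos(c)-np.pi/2
    al=np.arccos((L1**2+D*D-L2**2)/(2*L1*D));j2=np.pi/2-(np.arctan2(z,a)+al)
    j4=f-j2+j3
    yl=np.cross(d,0*d+1)  # placeholder
    x0=np.array([np.sin(f)*r[0],np.sin(f)*r[1],np.cos(f)]) # 'up' at j5
    # j6: closing axis y; at j6=pi/2 y=up(x0), at 0 y = left side
    l=np.cross(x0,d) ; j6=np.arctan2(Rt[:,1]@x0,Rt[:,1]@l)
    return np.array([j1,j2,j3,j4,j5,j6])
def pose(u,v,z,a,flip,tilt=0):
    """block-frame TCP; a in-plane angle; flip rotation about block x (0..pi) from painted up"""
    Pr=R.from_euler('x',-flip).as_matrix()
    d=Pr@np.array([np.cos(a),np.sin(a),0]);y=Pr@np.array([0,0,1.])
    Rt=np.stack([np.cross(y,d),y,d],1)
    return O+BR@np.array([u,v,z]),BR@Rt
def marg(q):
    return -9 if q is None else min(np.min(q-LO),np.min(np.array(HI)-q))
E
python3 - <<'E'
from ik import *; import json
for l in open("log.jsonl"):
    q,p,t=json.loads(l);print(np.round(ik(np.array(p),R.from_quat(t).as_matrix())-q,3))
C=np.array([-.0836,-.1205])
def clear(u,v,a):
    d=np.array([np.cos(a),np.sin(a)]);n=np.array([-d[1],d[0]]);r=C-np.array([u,v]);back=-r@d;lat=r@n
    return (0.073-back) if abs(lat)<.042 else .02
out=[]
for a in np.radians(np.arange(0,60,3)):
  for u in np.arange(-.06,.02,.01):
    if clear(u,-.103,a)<.004: continue
    for df in np.radians([0,5,10,15,20]):
      ms=marg(ik(*pose(u,-.103,.059,a,df)))
      if ms<.02: continue
      for ef in np.radians([180,175,170,165,160,155,150]):
        for s in(0,.03,.05):
          # pivot end: near edge at y~.008; panel tilt e ; TCP from near edge: v dist .1075-... 
          e=np.pi-ef; L=.0925
          me=marg(ik(*pose(u+s,.0085+L*np.cos(e),.059+L*np.sin(e),a,ef)))
          if me>.02: out.append((np.degrees(df)+180-np.degrees(ef),np.degrees(df),180-np.degrees(ef),np.degrees(a),u,s,ms,me));
out.sort();
for o in out[:25]:print(np.round(o,3))
E
```

```text
[ 0.    -0.002  0.017  0.02  -0.     0.   ]
[ 0.    -0.003  0.018  0.021  0.016  0.   ]
[-0.    -0.005  0.019  0.024  0.048 -0.   ]
[ 0.    -0.007  0.019  0.026  0.092  0.   ]
[ 5.     5.     0.    51.    -0.06   0.     0.06   0.278]
[ 5.00e+00  5.00e+00  0.00e+00  5.10e+01 -6.00e-02  3.00e-02  6.00e-02
  2.36e-01]
[ 5.00e+00  5.00e+00  0.00e+00  5.10e+01 -6.00e-02  5.00e-02  6.00e-02
  2.01e-01]
[ 5.00e+00  5.00e+00  0.00e+00  5.10e+01 -5.00e-02  0.00e+00  3.90e-02
  2.67e-01]
[ 5.00e+00  5.00e+00  0.00e+00  5.10e+01 -5.00e-02  3.00e-02  3.90e-02
  2.19e-01]
[ 5.00e+00  5.00e+00  0.00e+00  5.10e+01 -5.00e-02  5.00e-02  3.90e-02
  1.84e-01]
[ 5.     5.     0.    54.    -0.06   0.     0.101  0.244]
[ 5.00e+00  5.00e+00  0.00e+00  5.40e+01 -6.00e-02  3.00e-02  1.01e-01
  2.10e-01]
[ 5.00e+00  5.00e+00  0.00e+00  5.40e+01 -6.00e-02  5.00e-02  1.01e-01
  1.85e-01]
[ 5.00e+00  5.00e+00  0.00e+00  5.40e+01 -5.00e-02  0.00e+00  8.00e-02
  2.33e-01]
[ 5.00e+00  5.00e+00  0.00e+00  5.40e+01 -5.00e-02  3.00e-02  8.00e-02
  1.97e-01]
[ 5.00e+00  5.00e+00  0.00e+00  5.40e+01 -5.00e-02  5.00e-02 
[... 366 characters left out ...]
 0.00e+00  5.40e+01 -3.00e-02  3.00e-02  4.20e-02
  1.72e-01]
[ 5.00e+00  5.00e+00  0.00e+00  5.40e+01 -3.00e-02  5.00e-02  4.20e-02
  1.45e-01]
[ 5.00e+00  5.00e+00  0.00e+00  5.40e+01 -2.00e-02  0.00e+00  2.40e-02
  1.97e-01]
[ 5.00e+00  5.00e+00  0.00e+00  5.40e+01 -2.00e-02  3.00e-02  2.40e-02
  1.59e-01]
[ 5.00e+00  5.00e+00  0.00e+00  5.40e+01 -2.00e-02  5.00e-02  2.40e-02
  1.31e-01]
[ 5.     5.     0.    57.    -0.06   0.     0.141  0.211]
[ 5.00e+00  5.00e+00  0.00e+00  5.70e+01 -6.00e-02  3.00e-02  1.41e-01
  1.75e-01]
[ 5.00e+00  5.00e+00  0.00e+00  5.70e+01 -6.00e-02  5.00e-02  1.41e-01
  1.50e-01]
[ 5.00e+00  5.00e+00  0.00e+00  5.70e+01 -5.00e-02  0.00e+00  1.21e-01
  1.99e-01]
```

```bash
sed -i 's/j5=np.arcsin(np.clip(-d@t/j5=np.arcsin(np.clip(d@t/; s/j3=np.arccos(c)-np.pi\/2$/j3=np.arccos(c)-np.pi\/2-.018/; s/    j4=f-j2+j3/    j2=j2+.004;j4=f-j2+j3/; /placeholder/d' ik.py
python3 - <<'E'
from ik import *; import json
for l in open("log.jsonl"):
    q,p,t=json.loads(l);print(np.round(ik(np.array(p),R.from_quat(t).as_matrix())-q,3))
C=np.array([-.0836,-.1205])
def clear(u,v,a):
    d=np.array([np.cos(a),np.sin(a)]);n=np.array([-d[1],d[0]]);r=C-np.array([u,v]);back=-r@d;lat=r@n
    return (0.073-back) if abs(lat)<.042 else .02
L=.0925
def path(u,a,df,ef,s,n=40):
    Q=[]
    for k in range(n+1):
        f=df+(ef-df)*k/n; y0=-.0105+(.0085+.0105)*k/n; h=.025*np.sin(np.pi*k/n)
        Q.append(ik(*pose(u+s*k/n,y0-L*np.cos(f),.059+L*np.sin(f)+h,a,f)))
    if any(q is None for q in Q): return -9,9,Q
    Q=np.array(Q); return min(marg(q) for q in Q),np.abs(np.diff(Q,axis=0)).max(),Q
best=[]
for a in np.radians(np.arange(10,91,5)):
  for u in np.arange(-.07,.021,.01):
    if clear(u,-.103,a)<.004: continue
    for df in np.radians([0,3,6,9,12]):
      if marg(ik(*pose(u,-.103,.059,a,df)))<.03: continue
      for e in np.radians([0,3,6,9,12,15]):
        m,dq,Q=path(u,a,df,np.pi-e,0.)
        if m>.03: best.append((np.degrees(df+e)+dq*5,np.degrees(a),u,np.degrees(df),np.degrees(e),m,dq))
best.sort(); print(len(best))
for b in best[:25]:print(np.round(b,3))
b=best[0];m,dq,Q=path(b[2],np.radians(b[1]),np.radians(b[3]),np.pi-np.radians(b[4]),0.)
for q in Q[::4]:print(np.round(q,2),"phi",round(q[1]-q[2]+q[3],2))
E
```

```text
[ 0.     0.002 -0.001 -0.002 -0.     0.   ]
[ 0.     0.001 -0.    -0.001 -0.     0.   ]
[-0.    -0.001  0.001  0.002  0.    -0.   ]
[ 0.    -0.003  0.001  0.004 -0.     0.   ]
1586
[ 3.543e+00  7.500e+01 -7.000e-02  3.000e+00  0.000e+00  5.800e-02
  1.090e-01]
[ 3.566e+00  7.500e+01 -6.000e-02  3.000e+00  0.000e+00  4.400e-02
  1.130e-01]
[ 3.585 70.    -0.07   3.     0.     0.108  0.117]
[ 3.615e+00  7.000e+01 -6.000e-02  3.000e+00  0.000e+00  9.500e-02
  1.230e-01]
[ 3.644 65.    -0.07   3.     0.     0.159  0.129]
[ 3.646e+00  7.000e+01 -5.000e-02  3.000e+00  0.000e+00  8.100e-02
  1.290e-01]
[ 3.678e+00  7.000e+01 -4.000e-02  3.000e+00  0.000e+00  6.800e-02
  1.360e-01]
[ 3.684e+00  6.500e+01 -6.000e-02  3.000e+00  0.000e+00  1.470e-01
  1.370e-01]
[ 3.711e+00  7.000e+01 -3.000e-02  3.000e+00  0.000e+00  5.400e-02
  1.420e-01]
[ 3.727e+00  6.500e+01 -5.000e-02  3.000e+00  0.000e+00  1.340e-01
  1.450e-01]
[ 3.727 60.    -0.07   3.     0.     0.212  0.145]
[ 3.745e+00  7.000e+01 -2.000e-02  3.000e+00  0.000e+00  3.900e-02
  1.490e-01]
[ 3.771e+00  6.500e+01 -4.000e-02  3.000e+00  
[... 686 characters left out ...]
000e+00  1.410e-01
  1.970e-01]
[4.028e+00 6.500e+01 1.000e-02 3.000e+00 0.000e+00 5.100e-02 2.060e-01]
[ 4.039e+00  5.500e+01 -5.000e-02  3.000e+00  0.000e+00  1.090e-01
  2.080e-01]
[-1.01  1.1  -0.22  1.72  1.04 -1.5 ] phi 3.04
[-0.96  0.72 -0.39  1.35  1.   -1.07] phi 2.46
[-0.85  0.35 -0.53  1.06  0.87 -0.68] phi 1.94
[-0.64  0.05 -0.6   0.89  0.64 -0.33] phi 1.55
[-0.31 -0.12 -0.61  0.83  0.3  -0.02] phi 1.32
[ 0.06 -0.11 -0.56  0.87 -0.1   0.27] phi 1.33
[ 0.37  0.06 -0.46  1.01 -0.42  0.53] phi 1.53
[ 0.57  0.32 -0.31  1.23 -0.63  0.8 ] phi 1.86
[ 0.69  0.62 -0.15  1.49 -0.76  1.06] phi 2.26
[ 0.75  0.94  0.03  1.78 -0.83  1.31] phi 2.69
[ 0.77  1.26  0.21  2.09 -0.84  1.57] phi 3.14
```

```bash
cat >> ik.py <<'E'
from math import ceil
def plan(p0,R0,p1,R1,rows=None,vmax=.04):
    rv=R.from_matrix(R1@R0.T).as_rotvec();dp=p1-p0
    n=rows or max(1,ceil(max(np.linalg.norm(rv)/.12,np.linalg.norm(dp)/vmax)))
    Q=[ik(p0+dp*k/n,R.from_rotvec(rv*k/n).as_matrix()@R0) for k in range(n+1)]
    m=min(marg(q) for q in Q); s=max([np.abs(Q[k+1]-Q[k]).max() for k in range(n)]) if m>-9 else 9
    print(n,"rows of",np.round(dp/n,4),np.round(rv/n,4),"margin",round(m,2),"dq/row",round(s,3),"(lim .163) q1",np.round(Q[-1],2) if Q[-1] is not None else None)
E
python3 - <<'E'
from ik import *
from workcell import get_obs
# choose a,u with tilts
L=.086
def path(u,a,df,ef,s,n=40):
    Q=[];zz=[]
    for k in range(n+1):
        f=df+(ef-df)*k/n; y0=-.0105+(.019)*k/n; h=.025*np.sin(np.pi*k/n)
        p,Rt=pose(u+s*k/n,y0-L*np.cos(f),.059+L*np.sin(f)+h,a,f);Q.append(ik(p,Rt))
    if any(q is None for q in Q): return -9,9,Q
    return min(marg(q) for q in Q),np.abs(np.diff(Q,axis=0)).max(),np.array(Q)
for a in (45,50,55,60,65,70,75,80,85,90):
  for df,e in((10,10),(12,15),(15,18)):
    m,dq,Q=path(-.015,np.radians(a),np.radians(df),np.pi-np.radians(e),0.)
    if m>-9: print(a,df,e,round(m,3),round(dq,3),np.round(Q[0],2),np.round(Q[-1],2))
E
```

```text
45 10 10 -0.005 0.147 [-0.99  0.75 -0.92 -0.29  1.45  0.07] [ 0.81  0.96 -0.27  1.42 -1.31  1.22]
45 12 15 0.014 0.128 [-0.98  0.72 -0.93 -0.29  1.42  0.06] [ 0.8   0.86 -0.34  1.24 -1.29  1.07]
45 15 18 0.014 0.115 [-0.98  0.67 -0.95 -0.29  1.38  0.06] [ 0.8   0.8  -0.38  1.13 -1.27  0.99]
50 10 10 0.016 0.177 [-0.99  0.77 -0.69  0.53  1.42 -0.54] [ 0.79  0.99 -0.19  1.55 -1.24  1.29]
50 12 15 0.038 0.137 [-0.98  0.73 -0.73  0.43  1.4  -0.46] [ 0.79  0.89 -0.25  1.39 -1.22  1.16]
50 15 18 0.073 0.105 [-0.97  0.67 -0.77  0.32  1.37 -0.36] [ 0.78  0.83 -0.29  1.3  -1.21  1.08]
55 10 10 0.069 0.19 [-0.98  0.84 -0.54  0.96  1.37 -0.88] [ 0.77  1.01 -0.11  1.65 -1.17  1.33]
55 12 15 0.085 0.16 [-0.97  0.79 -0.58  0.86  1.35 -0.79] [ 0.77  0.92 -0.16  1.5  -1.15  1.21]
55 15 18 0.113 0.126 [-0.97  0.72 -0.62  0.73  1.33 -0.67] [ 0.76  0.86 -0.2   1.42 -1.14  1.14]
60 10 10 0.131 0.167 [-0.97  0.88 -0.44  1.2   1.31 -1.06] [ 0.75  1.04 -0.03  1.73 -1.1   1.35]
60 12 15 0.144 0.148 [-0.96  0.83 -0.47  1.12  1.3  -0.97] [ 0.75  0.95 -0.08  1.6  -1.09  1.25]
60 15 18 0.166 0.125 [-0.95  0.76 
[... 1107 characters left out ...]
23  1.91 -0.85  1.31]
80 15 18 0.295 0.096 [-0.87  0.9  -0.16  1.55  1.04 -1.15] [ 0.64  1.02  0.2   1.86 -0.84  1.26]
85 10 10 0.073 0.102 [-0.86  1.03 -0.03  1.75  1.   -1.31] [ 0.62  1.18  0.37  2.08 -0.8   1.4 ]
85 12 15 0.168 0.096 [-0.85  0.99 -0.05  1.71  0.99 -1.26] [ 0.62  1.1   0.31  1.98 -0.79  1.32]
85 15 18 0.225 0.091 [-0.85  0.94 -0.08  1.64  0.98 -1.18] [ 0.61  1.05  0.28  1.93 -0.78  1.27]
90 10 10 0.011 0.096 [-0.83  1.06  0.04  1.83  0.94 -1.33] [ 0.59  1.21  0.45  2.14 -0.74  1.41]
90 12 15 0.103 0.091 [-0.83  1.02  0.02  1.79  0.93 -1.28] [ 0.59  1.13  0.39  2.05 -0.73  1.33]
90 15 18 0.157 0.086 [-0.82  0.97 -0.    1.73  0.92 -1.21] [ 0.58  1.08  0.36  1.99 -0.72  1.28]
```

```bash
cat > p1.py <<'E'
from ik import *
from workcell import get_obs
A=np.radians(80)
o=get_obs();p0=o["eef_pos"];R0=R.from_quat(o["tool_rot"]).as_matrix()
f=np.radians(15);g,Rg=pose(-.015,-.0105-.086*np.cos(f),.059+.086*np.sin(f),A,f)
pre=g-.07*Rg[:,2]
E
python3 - <<'E'
from p1 import *
w1,R1=pose(-.015,-.17,.30,A,np.radians(80))
w15,R15=pose(-.015,-.23,.25,A,np.radians(40))
plan(p0,R0,w1,R1);plan(w1,R1,w15,R15);plan(w15,R15,pre,Rg);plan(pre,Rg,g,Rg);print(w1,w15,pre,g)
E
```

```text
16 rows of [ 0.0006 -0.0062 -0.0085] [-0.0526  0.068   0.0745] margin 0.01 dq/row 0.273 (lim .163) q1 [-0.56  0.04 -0.08  1.34  0.22 -0.31]
6 rows of [-0.0022 -0.0098 -0.0083] [ 0.1136 -0.0254  0.    ] margin 0.42 dq/row 0.115 (lim .163) q1 [-0.98  0.5   0.1   1.73  0.73 -0.9 ]
5 rows of [ 0.0007  0.0142 -0.0302] [ 0.0852 -0.019  -0.    ] margin 0.42 dq/row 0.106 (lim .163) q1 [-0.99  0.93 -0.04  1.73  0.94 -1.25]
2 rows of [ 0.0132  0.0312 -0.0089] [0. 0. 0.] margin 0.4 dq/row 0.09 (lim .163) q1 [-0.87  0.9  -0.16  1.55  1.04 -1.15]
[ 0.4169625  -0.18402912  0.3       ] [ 0.40386872 -0.24258297  0.25      ] [ 0.40724809 -0.1717709   0.09910053] [ 0.43364188 -0.10944091  0.08125844]
```

Emit:
send_rows:
  steps: "0.3 0.0005 -0.005 -0.007 -0.042 0.054 0.06;0.3 0.0005 -0.005 -0.007 -0.042 0.054 0.06;0.3 0.0005 -0.005 -0.007 -0.042 0.054 0.06;0.3 0.0005 -0.005 -0.007 -0.042 0.054 0.06;0.3 0.0005 -0.005 -0.007 -0.042 0.054 0.06"

```text
clock: 2.6
eef_pos: [0.4094, -0.1098, 0.3954]
tool_rot: [0.502, 0.654, 0.35, 0.444]
ft_force: [-0.2, -0.3, -0.2]
grip_width: 0.0552
grasp_force: 0.0
```

Emit:
send_rows:
  steps: "0.3 0.0005 -0.005 -0.007 -0.042 0.054 0.06;0.3 0.0005 -0.005 -0.007 -0.042 0.054 0.06;0.3 0.0005 -0.005 -0.007 -0.042 0.054 0.06;0.3 0.0005 -0.005 -0.007 -0.042 0.054 0.06;0.3 0.0005 -0.005 -0.007 -0.042 0.054 0.06"

```text
clock: 3.02
eef_pos: [0.4122, -0.1349, 0.3604]
tool_rot: [0.393, 0.808, 0.272, 0.344]
ft_force: [0.2, -0.8, -0.5]
grip_width: 0.0556
grasp_force: 0.0
```

Emit:
send_rows:
  steps: "0.3 0.0005 -0.005 -0.007 -0.042 0.054 0.06;0.3 0.0005 -0.005 -0.007 -0.042 0.054 0.06;0.3 0.0005 -0.005 -0.007 -0.042 0.054 0.06;0.3 0.0005 -0.005 -0.007 -0.042 0.054 0.06;0.3 0.0005 -0.005 -0.007 -0.042 0.054 0.06"

```text
clock: 3.43
eef_pos: [0.4148, -0.1596, 0.3256]
tool_rot: [0.262, 0.92, 0.18, 0.227]
ft_force: [0.1, 0.5, 0.3]
grip_width: 0.0557
grasp_force: 0.0
```

Run:
```python
from p1 import *
print(o["clock"],np.round(o["joint_pos"],2),p0,o["grip_width"])
w1,R1=pose(-.015,-.17,.30,A,np.radians(80))
w15,R15=pose(-.015,-.23,.25,A,np.radians(40))
plan(p0,R0,w1,R1);plan(p0,R0,w15,R15,15)
```

```text
3.4333 [-0.71 -0.15 -0.31  1.12  0.52 -0.08] [ 0.41478201 -0.15963543  0.32555113] 0.05568327156549369
4 rows of [ 0.0005 -0.0061 -0.0064] [-0.0534  0.0691  0.0765] margin 0.78 dq/row 0.077 (lim .163) q1 [-0.56  0.04 -0.08  1.34  0.22 -0.31]
15 rows of [-0.0007 -0.0055 -0.005 ] [0.0289 0.0007 0.0244] margin 0.42 dq/row 0.058 (lim .163) q1 [-0.98  0.5   0.1   1.73  0.73 -0.9 ]
```

Emit:
send_rows:
  steps: "0.3 -0.002 -0.0166 -0.015 0.087 0.002 0.073;0.3 -0.002 -0.0166 -0.015 0.087 0.002 0.073;0.3 -0.002 -0.0166 -0.015 0.087 0.002 0.073;0.3 -0.002 -0.0166 -0.015 0.087 0.002 0.073;0.3 -0.002 -0.0166 -0.015 0.087 0.002 0.073"

```text
clock: 3.85
eef_pos: [0.405, -0.2435, 0.2513]
tool_rot: [0.136, 0.891, 0.413, 0.127]
ft_force: [-0.2, -0.6, -0.9]
grip_width: 0.0552
grasp_force: 0.0
```

Emit:
send_rows:
  steps: "0.3 0.0007 0.014 -0.03 0.085 -0.019 0;0.3 0.0007 0.014 -0.03 0.085 -0.019 0;0.3 0.0007 0.014 -0.03 0.085 -0.019 0;0.3 0.0007 0.014 -0.03 0.085 -0.019 0;0.3 0.0007 0.014 -0.03 0.085 -0.019 0"

```text
clock: 4.27
eef_pos: [0.4088, -0.1722, 0.1002]
tool_rot: [0.142, 0.777, 0.597, 0.138]
ft_force: [0.2, 0.5, 0.7]
grip_width: 0.0554
grasp_force: 0.0
```

Run:
```python
from p1 import *
print(o["clock"],np.round(o["joint_pos"],2),p0,o["ft_force"])
plan(p0,R0,pre,Rg);plan(p0,R0,g,Rg,5);plan(g,Rg,pre,Rg)
from workcell import camera; import cv2
c=camera("top");np.savez("top1.npz",**c);s=camera("scene");cv2.imwrite("pics/pre.png",np.hstack([cv2.resize(c["frame"][150:390,230:470],(400,400)),cv2.resize(s["frame"][150:390,180:420],(400,400))])[...,::-1])
```

```text
4.2667 [-0.99  0.93 -0.04  1.73  0.95 -1.25] [ 0.40875056 -0.17217983  0.10024217] [0.16946723 0.45665728 0.65622375]
1 rows of [-0.0015  0.0004 -0.0011] [-0.0066  0.002   0.0073] margin 0.42 dq/row 0.008 (lim .163) q1 [-0.99  0.93 -0.04  1.73  0.94 -1.25]
5 rows of [ 0.005   0.0125 -0.0038] [-0.0013  0.0004  0.0015] margin 0.4 dq/row 0.038 (lim .163) q1 [-0.87  0.9  -0.16  1.55  1.04 -1.15]
2 rows of [-0.0132 -0.0312  0.0089] [0. 0. 0.] margin 0.4 dq/row 0.09 (lim .163) q1 [-0.99  0.93 -0.04  1.73  0.94 -1.25]
```

View pics/pre.png

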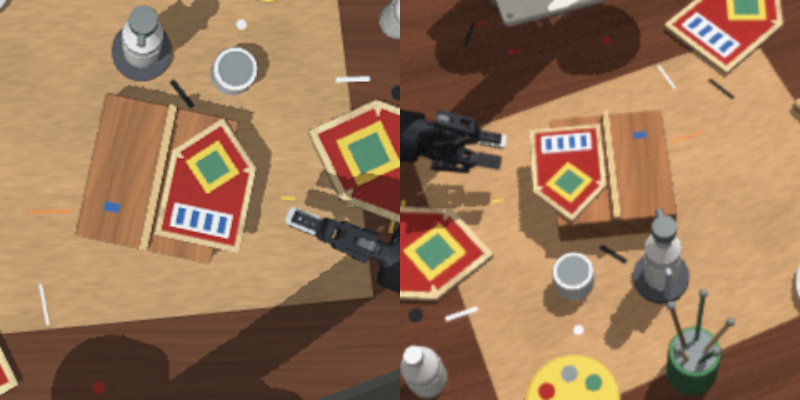

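The view shows the gripper right of the panel, at about (300,220) in the left half and (490,150) in the right half, with its fingers straddling the panel's plane. I'll go in lower and wider, then raise while closing.

Emit:
send_rows:
  steps: "0.8 0 0 -0.015 0 0 0;0.8 0.005 0.0125 -0.004 0 0 0;0.8 0.005 0.0125 -0.004 0 0 0;0.8 0.005 0.0125 -0.004 0 0 0;0.8 0.005 0.0125 -0.004 0 0 0"

```text
clock: 4.78
eef_pos: [0.4316, -0.1254, 0.0764]
tool_rot: [0.138, 0.782, 0.591, 0.143]
ft_force: [-0.3, 0.5, -0.2]
grip_width: 0.0766
grasp_force: 0.0
```

Emit:
send_rows:
  steps: "0.8 0.005 0.0125 -0.004 0 0 0;0.3 0 0 0.005 0 0 0;0 0 0 0.005 0 0 0;0 0 0 0.005 0 0 0;-0.3 0 0 0 0 0 0"

```text
clock: 5.2
eef_pos: [0.4351, -0.1122, 0.0851]
tool_rot: [0.14, 0.78, 0.594, 0.14]
ft_force: [-0.2, -0.7, -0.8]
grip_width: 0.0317
grasp_force: 0.3
```

Emit:
send_rows:
  steps: "-0.6 0 0 0 0 0 0;-1 0 0 0 0 0 0;-1 0 0 0 0 0 0;-1 0 0 0 0 0 0;-1 0 0 0 0 0 0"

```text
clock: 5.62
eef_pos: [0.4342, -0.1113, 0.0818]
tool_rot: [0.143, 0.778, 0.596, 0.138]
ft_force: [-1.8, -6.7, 3.2]
grip_width: 0.0064
grasp_force: 61.1
```

Run:
```python
from p1 import *
print(o["clock"],np.round(o["joint_pos"],2),p0,g,o["ft_force"],o["grip_width"],o["grasp_force"])
from workcell import camera; import cv2
c=camera("top");np.savez("top1.npz",**c);s=camera("scene");cv2.imwrite("pics/grip.png",np.hstack([cv2.resize(c["frame"][170:330,280:440],(400,400)),cv2.resize(s["frame"][190:310,210:330],(400,400))])[...,::-1])
```

```text
5.6167 [-0.88  0.9  -0.16  1.55  1.04 -1.15] [ 0.43420198 -0.11128203  0.08176107] [ 0.43364188 -0.10944091  0.08125844] [-1.76125137 -6.68703479  3.15462469] 0.00641609656106905 61.079782247543335
```

View pics/grip.png

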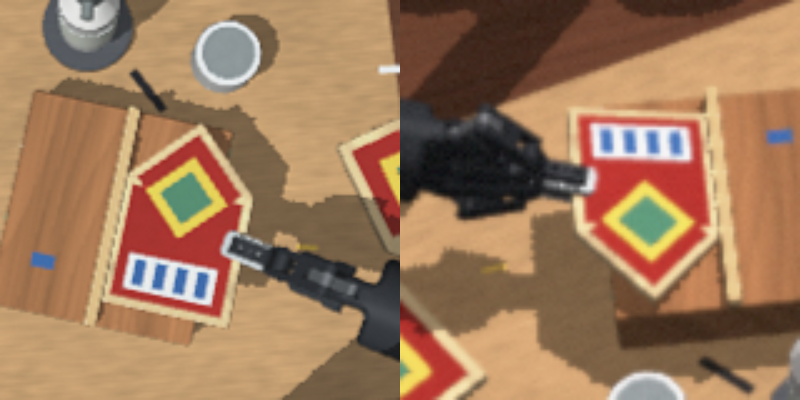

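The panel is gripped at 61 N and tilted up. Its corners in the left half are (105,298), (132,175), tip (203,128), (250,197) and (228,325). Next I'll measure how it sits in the hand.

Run:
```python
from h import *; from p1 import *
c=dict(np.load("top1.npz"));w=cloud(c);f=c["frame"].astype(int);r,g_,b=f[...,0],f[...,1],f[...,2]
m=np.zeros((480,640),bool);m[215:305,320:385]=1
m&=(r>90)&(g_<60)&(b<70);P=w[m];P=P[np.isfinite(P).all(1)]
for _ in range(4):
    ctr=P.mean(0);n=np.linalg.svd(P-ctr)[2][2];n*=np.sign(n[2]);d=(P-ctr)@n;P=P[abs(d)<2.5*d.std()]
nb=BR.T@n;print(len(P),d.std(),"normal block",nb,"tilt deg",np.degrees(np.arctan2(nb[1],nb[2])),"tool y in block",BR.T@R0[:,1])
K=c["camera_matrix"];T=np.linalg.inv(c["extrinsics"]);o_=T[:3,3]
C=[]
for x,y in((105,298),(132,175),(203,128),(250,197),(228,325)):
    dd=T[:3,:3]@np.array([(280+x*.4-K[0,2])/K[0,0],(170+y*.4-K[1,2])/K[1,1],1]);C.append(o_+dd*((ctr-o_)@n)/(dd@n))
C=np.array(C);M=np.array([(-.055,.055,.004),(.055,.055,.004),(.11,0,.004),(.055,-.055,.004),(-.055,-.055,.004)])
mc,cc=M.mean(0),C.mean(0);H=(M-mc).T@(C-cc);U,S,V=np.linalg.svd(H);Rp=V.T@np.diag([1,1,np.linalg.det(V.T@U.T)])@U.T
tp=cc-Rp@mc;print("res",np.round(1000*(C-(M@Rp.T+tp)),1).tolist())
print("panel origin block",BR.T@(tp-O),"x axis block",BR.T@Rp[:,0],"z",BR.T@Rp[:,2])
print("near edge bottom corners block",[np.round(BR.T@(Rp@np.array(q)+tp-O),4) for q in((-.055,.055,-.004),(.055,.055,-.004))])
np.savez("grip.npz",Rtp=R0.T@Rp,ttp=R0.T@(tp-p0));print("tool frame",R0.T@Rp,R0.T@(tp-p0))
```

```text
1160 0.001515941566404707 normal block [-4.59859222e-04  2.46515981e-01  9.69138617e-01] tilt deg 14.271442772564416 tool y in block [0.00157655 0.25567731 0.9667609 ]
res [[2.0, -2.5, 0.5], [-0.7, -3.1, 0.8], [-4.5, 0.6, 0.1], [0.8, 4.0, -1.0], [2.4, 1.0, -0.4]]
panel origin block [-0.02842695 -0.0612224   0.07292717] x axis block [ 9.99998653e-01 -1.41347533e-03  8.34042567e-04] z [-4.59859222e-04  2.46515981e-01  9.69138617e-01]
near edge bottom corners block [array([-0.0833, -0.0088,  0.0554]), array([ 0.0267, -0.009 ,  0.0555])]
tool frame [[-9.83580174e-01  1.80471505e-01  2.79597543e-04]
 [ 2.02146969e-03  9.46793830e-03  9.99953135e-01]
 [ 1.80460400e-01  9.83534643e-01 -9.67729407e-03]] [0.02052066 0.00017206 0.03194942]
```

```bash
cat > p2.py <<'E'
from p1 import *
G=np.load("grip.npz")
def tgt(flip,ny,nz,x=-.0286):
    """near-edge mid-thickness at block (.,ny,nz)"""
    Rp=R.from_euler('x',-flip).as_matrix();c=np.array([x,ny,nz])-Rp@np.array([0,.055,0])
    Rpw=BR@Rp;Rt=Rpw@G["Rtp"].T;return O+BR@c-Rt@G["ttp"],Rt
E
python3 - <<'E'
from p2 import *
W=[(p0,R0)]
for f,y,z in((14.5,-.012,.09),(44,-.008,.095),(74,-.004,.095),(104,.002,.095),(134,.008,.092),(163,.0095,.085),(163,.0095,.061)):
    W.append(tgt(np.radians(f),y,z)); plan(*W[-2],*W[-1],5)
E
```

```text
5 rows of [-0.0002 -0.0008  0.0062] [-0.0007  0.0003  0.0003] margin 0.4 dq/row 0.012 (lim .163) q1 [-0.88  0.85 -0.16  1.61  1.04 -1.15]
5 rows of [0.0012 0.0052 0.009 ] [-0.1005  0.0225  0.    ] margin 0.4 dq/row 0.154 (lim .163) q1 [-0.7   0.33 -0.36  1.11  0.78 -0.5 ]
5 rows of [0.0019 0.0086 0.0048] [-0.1022  0.0229 -0.    ] margin 0.66 dq/row 0.117 (lim .163) q1 [-0.29  0.05 -0.41  0.95  0.28 -0.02]
5 rows of [0.0023 0.0103 0.0001] [-0.1022  0.0229  0.    ] margin 0.68 dq/row 0.122 (lim .163) q1 [ 0.21  0.14 -0.3   1.07 -0.3   0.4 ]
5 rows of [ 0.002   0.0091 -0.0051] [-0.1022  0.0229  0.    ] margin 0.71 dq/row 0.095 (lim .163) q1 [ 0.52  0.52 -0.06  1.44 -0.68  0.83]
5 rows of [ 0.0011  0.0049 -0.0091] [-0.0988  0.0221  0.    ] margin 0.22 dq/row 0.112 (lim .163) q1 [ 0.65  1.    0.23  1.93 -0.84  1.29]
5 rows of [ 0.      0.     -0.0048] [0. 0. 0.] margin 0.22 dq/row 0.007 (lim .163) q1 [ 0.65  1.04  0.23  1.9  -0.84  1.29]
```

Emit:
send_rows:
  steps: "-1 0 -0.001 0.006 0 0 0;-1 0 -0.001 0.006 0 0 0;-1 0 -0.001 0.006 0 0 0;-1 0 -0.001 0.006 0 0 0;-1 0 -0.001 0.006 0 0 0"

```text
clock: 6.13
eef_pos: [0.4338, -0.1149, 0.1123]
tool_rot: [0.141, 0.778, 0.596, 0.137]
ft_force: [1.1, 0.3, -0.8]
grip_width: 0.0061
grasp_force: 60.0
```

Emit:
send_rows:
  steps: "-1 0.0012 0.0052 0.009 -0.1 0.0225 0;-1 0.0012 0.0052 0.009 -0.1 0.0225 0;-1 0.0012 0.0052 0.009 -0.1 0.0225 0;-1 0.0012 0.0052 0.009 -0.1 0.0225 0;-1 0.0012 0.0052 0.009 -0.1 0.0225 0"

```text
clock: 6.55
eef_pos: [0.4398, -0.0892, 0.1576]
tool_rot: [0.137, 0.909, 0.373, 0.125]
ft_force: [-0.2, -0.6, -0.8]
grip_width: 0.0062
grasp_force: 59.9
```

Emit:
send_rows:
  steps: "-1 0.002 0.0086 0.005 -0.102 0.023 0;-1 0.002 0.0086 0.005 -0.102 0.023 0;-1 0.002 0.0086 0.005 -0.102 0.023 0;-1 0.002 0.0086 0.005 -0.102 0.023 0;-1 0.002 0.0086 0.005 -0.102 0.023 0"

```text
clock: 6.97
eef_pos: [0.4492, -0.0456, 0.1833]
tool_rot: [0.122, 0.979, 0.124, 0.104]
ft_force: [0.8, -0.7, -1.7]
grip_width: 0.0061
grasp_force: 59.8
```

Emit:
send_rows:
  steps: "-1 0.0023 0.0103 0 -0.102 0.023 0;-1 0.0023 0.0103 0 -0.102 0.023 0;-1 0.0023 0.0103 0 -0.102 0.023 0;-1 0.0023 0.0103 0 -0.102 0.023 0;-1 0.0023 0.0103 0 -0.102 0.023 0"

```text
clock: 7.38
eef_pos: [0.4608, 0.0064, 0.1832]
tool_rot: [0.098, 0.983, -0.133, 0.075]
ft_force: [0.4, -0.3, -1.8]
grip_width: 0.0064
grasp_force: 59.8
```

Run:
```python
from p2 import *
print(o["clock"],o["ft_force"],o["grip_width"],o["grasp_force"])
W=[(p0,R0)]
for f,y,z in((134,.008,.092),(163,.0095,.085),(163,.0095,.061)):
    W.append(tgt(np.radians(f),y,z)); plan(*W[-2],*W[-1],5)
from workcell import camera; import cv2
s=camera("scene");cv2.imwrite("pics/mid.png",cv2.resize(s["frame"][130:330,190:440],(750,600))[...,::-1])
```

```text
7.3833 [ 0.42448439 -0.28514661 -1.78548305] 0.006416152860966603 59.79625940322876
5 rows of [ 0.0019  0.0089 -0.0053] [-0.103   0.0228  0.    ] margin 0.71 dq/row 0.096 (lim .163) q1 [ 0.52  0.52 -0.06  1.44 -0.68  0.83]
5 rows of [ 0.0011  0.0049 -0.0091] [-0.0988  0.0221  0.    ] margin 0.22 dq/row 0.112 (lim .163) q1 [ 0.65  1.    0.23  1.93 -0.84  1.29]
5 rows of [ 0.      0.     -0.0048] [0. 0. 0.] margin 0.22 dq/row 0.007 (lim .163) q1 [ 0.65  1.04  0.23  1.9  -0.84  1.29]
```

View pics/mid.png

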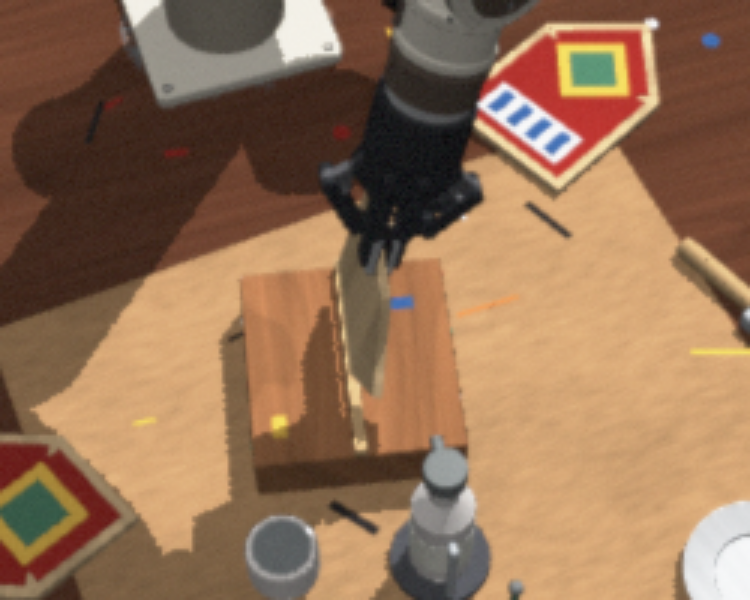

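The picture shows the panel held past vertical over the ridge at (365,310), with a steady grip. Next I'll lower it.

Emit:
send_rows:
  steps: "-1 0.0019 0.0089 -0.0053 -0.103 0.023 0;-1 0.0019 0.0089 -0.0053 -0.103 0.023 0;-1 0.0019 0.0089 -0.0053 -0.103 0.023 0;-1 0.0019 0.0089 -0.0053 -0.103 0.023 0;-1 0.0019 0.0089 -0.0053 -0.103 0.023 0"

```text
clock: 7.85
eef_pos: [0.4707, 0.0511, 0.1559]
tool_rot: [0.068, 0.92, -0.384, 0.041]
ft_force: [0.3, 0.3, -1.2]
grip_width: 0.0064
grasp_force: 59.9
```

Emit:
send_rows:
  steps: "-1 0.0011 0.0049 -0.009 -0.099 0.022 0;-1 0.0011 0.0049 -0.009 -0.099 0.022 0;-1 0.0011 0.0049 -0.009 -0.099 0.022 0;-1 0.0011 0.0049 -0.009 -0.099 0.022 0;-1 0.0011 0.0049 -0.009 -0.099 0.022 0"

```text
clock: 8.27
eef_pos: [0.4764, 0.0754, 0.1102]
tool_rot: [0.036, 0.798, -0.601, 0.006]
ft_force: [0.4, -0.2, -1.4]
grip_width: 0.0065
grasp_force: 59.9
```

Emit:
send_rows:
  steps: "-1 0 0 -0.005 0 0 0;-1 0 0 -0.005 0 0 0;-1 0 0 -0.005 0 0 0;-1 0 0 -0.003 0 0 0;-1 0 0 -0.002 0 0 0"

```text
clock: 8.68
eef_pos: [0.4767, 0.0744, 0.0946]
tool_rot: [0.037, 0.801, -0.598, 0.007]
ft_force: [-3.6, 2.6, 7.6]
grip_width: 0.0064
grasp_force: 62.1
```

Run:
```python
from h import *; from p2 import *
print(o["clock"],np.round(o["joint_pos"],2),o["ft_force"],o["grip_width"],o["grasp_force"])
W=[(p0,R0)]
for f,y,z in((163,.0095,.063),(163,.0095,.059),(170,.0095,.059),(174,.0095,.059)):
    W.append(tgt(np.radians(f),y,z)); plan(p0,R0,*W[-1],5)
Rp=R0@G["Rtp"];tp=p0+R0@G["ttp"];print("panel o block",BR.T@(tp-O),"near edge low",BR.T@(tp+Rp@np.array([0,.055,.004])-O),np.degrees(np.arccos(Rp[2,2])))
```

```text
8.6833 [ 0.64  1.02  0.23  1.9  -0.84  1.29] [-3.5987127   2.64307772  7.58185507] 0.006419887545813889 62.079500681720674
5 rows of [-0.0002  0.0001 -0.0011] [-0.0013  0.0008  0.0009] margin 0.25 dq/row 0.002 (lim .163) q1 [ 0.65  1.04  0.23  1.9  -0.84  1.29]
5 rows of [-0.0002  0.0001 -0.0019] [-0.0013  0.0008  0.0009] margin 0.25 dq/row 0.004 (lim .163) q1 [ 0.65  1.04  0.23  1.89 -0.84  1.29]
5 rows of [-0.0001  0.0006 -0.004 ] [-0.0252  0.0062  0.0009] margin 0.12 dq/row 0.027 (lim .163) q1 [ 0.66  1.16  0.3   2.03 -0.86  1.41]
5 rows of [-0.      0.0008 -0.0053] [-0.0388  0.0092  0.0008] margin 0.04 dq/row 0.044 (lim .163) q1 [ 0.66  1.23  0.35  2.11 -0.87  1.48]
panel o block [-0.0276795   0.0617369   0.08416464] near edge low [-0.02786116  0.01045723  0.06388256] 162.57946855473836
```

Run:
```python
from h import *; from p2 import *
c=camera("top");np.savez("top2.npz",**c);s=camera("scene")
w=cloud(c);b=(w-O)@BR
m=np.isfinite(w).all(2)
for y in np.arange(-.03,.1,.005):
    row=[]
    for x in(-.095,-.07,-.03,.02,.04):
        q=m&(abs(b[...,0]-x)<.008)&(abs(b[...,1]-y)<.0025);row.append(round(float(np.median(b[...,2][q])),4) if q.sum()>2 else None)
    print(round(y,3),row)
cv2.imwrite("pics/low.png",np.hstack([cv2.resize(c["frame"][180:320,250:390],(400,400),interpolation=2),cv2.resize(s["frame"][190:310,240:360],(400,400),interpolation=2)])[...,::-1])
```

```text
-0.03 [0.0543, 0.0546, 0.0545, 0.0553, 0.0554]
-0.025 [0.0544, 0.0546, 0.0547, 0.0551, 0.054]
-0.02 [0.0548, 0.0542, 0.0556, 0.0558, 0.055]
-0.015 [0.0553, 0.0541, 0.0545, 0.0549, 0.0544]
-0.01 [0.0539, 0.0549, 0.0538, 0.0545, 0.054]
-0.005 [0.0643, 0.0636, 0.0657, 0.0659, 0.0647]
0.0 [0.0669, 0.0679, 0.0675, 0.0684, 0.0663]
0.005 [0.0644, 0.0754, 0.0756, 0.0758, 0.0641]
0.01 [0.0542, 0.0771, 0.0767, 0.0761, 0.0546]
0.015 [0.0547, 0.0766, 0.0783, 0.0778, 0.078]
0.02 [0.0554, 0.0791, 0.0791, 0.0793, 0.0793]
0.025 [0.0548, 0.0805, 0.0802, 0.0812, 0.0819]
0.03 [0.0545, 0.0818, 0.0813, 0.0818, 0.0821]
0.035 [0.055, 0.0842, 0.0825, 0.0839, 0.0831]
0.04 [0.0549, 0.0845, 0.0842, 0.084, 0.0845]
0.045 [0.0555, 0.0858, 0.0863, 0.0861, 0.0859]
0.05 [0.0544, 0.0876, 0.0876, 0.0877, 0.087]
0.055 [0.0552, 0.0888, 0.0883, 0.0882, 0.0891]
0.06 [0.0552, 0.0894, 0.0899, 0.09, 0.09]
0.065 [0.0542, 0.0912, 0.0911, 0.0919, 0.0905]
0.07 [0.0549, 0.0921, 0.0926, 0.0923, 0.0916]
0.075 [0.0546, 0.094, 0.0936, 0.0943, 0.0937]
0.08 [0.0544, 0.0948, 0.095, 0.0957, 0.0957]
0.085 [0.0558, 0.0964, 0.097, 0.096, 0.0964]
0.09 [0.0537, 0.0966, 0.0982, 0.0978, 0.0976]
0.095 [0.001, 0.0992, 0.1, 0.0993, 0.0992]
```

View pics/low.png

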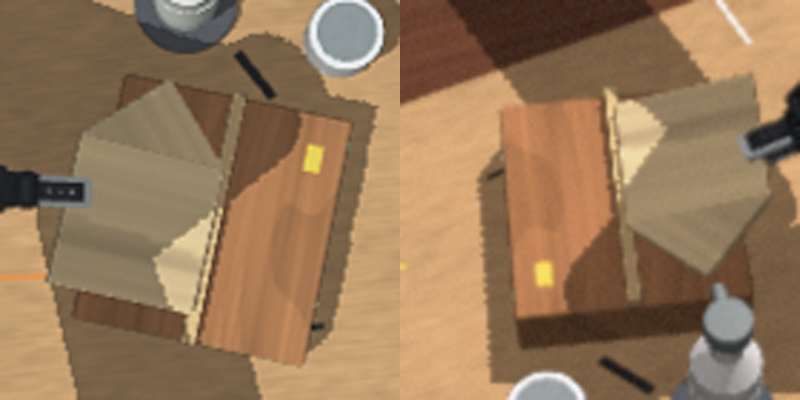

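Near edge: it is resting on the ridge top (upper face 0.0755 m at block y about 0.004, left half x about 215), tilted about 15°. I'll lift slightly, shift outward 6 mm, and lower again.

Emit:
send_rows:
  steps: "-1 0 0 0.004 0 0 0;-1 0 0 0.003 0 0 0;-1 0.0006 0.003 0 0 0 0;-1 0.0006 0.003 0 0 0 0;-1 0 0 0 0 0 0"

```text
clock: 9.2
eef_pos: [0.4783, 0.0814, 0.0978]
tool_rot: [0.037, 0.8, -0.599, 0.008]
ft_force: [-0.4, 0.1, -1.1]
grip_width: 0.0066
grasp_force: 60.0
```

Emit:
send_rows:
  steps: "-1 0 0 -0.004 0 0 0;-1 0 0 -0.004 0 0 0;-1 0 0 -0.004 0 0 0;-1 0 0 -0.003 0 0 0;-1 0 0 0 0 0 0"

```text
clock: 9.62
eef_pos: [0.4777, 0.0805, 0.0826]
tool_rot: [0.034, 0.799, -0.601, 0.006]
ft_force: [-0.3, 1.4, 5.8]
grip_width: 0.0066
grasp_force: 61.2
```

```bash
cat > m.py <<'E'
from h import *; from p2 import *
print(o["clock"],p0,o["ft_force"],o["grip_width"],o["grasp_force"])
c=camera("top");np.savez("top3.npz",**c)
w=cloud(c);b=(w-O)@BR
m=np.isfinite(w).all(2)
for y in list(np.arange(.0,.03,.005))+[.05,.07,.09,.1,.105,.11,.115,.12,.125]:
    row=[]
    for x in(-.07,-.03,.02):
        q=m&(abs(b[...,0]-x)<.008)&(abs(b[...,1]-y)<.0025);row.append(round(float(np.median(b[...,2][q])),4) if q.sum()>2 else None)
    print(round(y,3),row)
E
python3 m.py
```

```text
9.6167 [0.47768708 0.08047039 0.08262166] [-0.3073229   1.43658225  5.81101365] 0.006595907872550634 61.23957185307518
0.0 [0.0674, 0.0662, 0.0664]
0.005 [0.0624, 0.0613, 0.0598]
0.01 [0.0637, 0.0633, 0.0637]
0.015 [0.0643, 0.0633, 0.0643]
0.02 [0.0662, 0.0662, 0.0669]
0.025 [0.0674, 0.067, 0.0676]
0.05 [0.0732, 0.0732, 0.0744]
0.07 [0.0797, 0.0793, 0.0797]
0.09 [0.0847, 0.0847, 0.0842]
0.1 [0.0862, 0.087, 0.087]
0.105 [0.0882, 0.0893, 0.0887]
0.11 [0.0896, 0.0901, 0.0892]
0.115 [0.0883, 0.0968, 0.0886]
0.12 [None, 0.0994, None]
0.125 [-0.0008, 0.0984, 0.0002]
```

Emit:
send_rows:
  steps: "-1 0 0.0004 -0.002 -0.022 0.005 0;-1 0 0.0004 -0.002 -0.022 0.005 0;-1 0 0.0004 -0.002 -0.022 0.005 0;-1 0 0.0004 -0.002 -0.022 0.005 0;-1 0 0.0004 -0.002 -0.022 0.005 0"

```text
clock: 10.08
eef_pos: [0.4781, 0.0828, 0.073]
tool_rot: [0.026, 0.764, -0.644, -0.001]
ft_force: [1.2, 2.7, 5.5]
grip_width: 0.0063
grasp_force: 61.0
```

```bash
python3 m.py; python3 -c "
from p1 import *
print(np.round(o['joint_pos'],2),R0[:,2],BR.T@(p0-O))"
```

```text
10.0833 [0.47807317 0.08284087 0.07300861] [1.2243681  2.71102105 5.48601797] 0.0062579078140390584 61.01680826566735
0.0 [0.0655, 0.0664, 0.0667]
0.005 [0.0578, 0.0579, 0.0573]
0.01 [0.0633, 0.0628, 0.0628]
0.015 [0.0639, 0.0649, 0.0633]
0.02 [0.0649, 0.0644, 0.0638]
0.025 [0.0653, 0.0646, 0.0651]
0.05 [0.0685, 0.0683, 0.0685]
0.07 [0.0723, 0.0724, 0.0723]
0.09 [0.0754, 0.0738, 0.0752]
0.1 [0.0771, 0.0772, 0.0771]
0.105 [0.0776, 0.0762, 0.0765]
0.11 [0.0781, 0.0789, 0.0787]
0.115 [0.0789, 0.0799, 0.0787]
0.12 [None, 0.089, None]
0.125 [-0.0008, 0.0855, -0.0002]
[ 0.66  1.16  0.32  2.04 -0.85  1.4 ] [-0.03583187 -0.98519507 -0.1676507 ] [-0.01400275  0.10344273  0.07186866]
```

Emit:
send_rows:
  steps: "-0.8 0 0 -0.001 0 0 0;-0.72 0 0 -0.001 0 0 0;-0.64 0 0 -0.001 0 0 0;-0.56 0 0 -0.001 0 0 0;-0.48 0 0 -0.001 0 0 0"

```text
clock: 10.55
eef_pos: [0.4775, 0.0823, 0.0671]
tool_rot: [0.028, 0.765, -0.643, -0.002]
ft_force: [0.6, -0.2, -0.7]
grip_width: 0.022
grasp_force: 0.3
```

Emit:
send_rows:
  steps: "-0.4 0 0 -0.001 0 0 0;-0.32 0 0 -0.001 0 0 0;-0.24 0 0 -0.001 0 0 0;-0.16 0 0 -0.001 0 0 0;-0.1 0 0 0 0 0 0"

```text
clock: 10.97
eef_pos: [0.4776, 0.0825, 0.0631]
tool_rot: [0.028, 0.765, -0.643, -0.002]
ft_force: [-0.3, -0.4, 0.0]
grip_width: 0.0388
grasp_force: 0.0
```

```bash
python3 m.py
```

```text
10.9667 [0.47755894 0.08252004 0.06311218] [-0.26669522 -0.3933518   0.00564931] 0.03875036149700601 0.0
0.0 [0.067, 0.0669, 0.0668]
0.005 [0.0579, 0.0575, 0.0576]
0.01 [0.0628, 0.0634, 0.0631]
0.015 [0.0632, 0.0617, 0.0631]
0.02 [0.0627, 0.0626, 0.0635]
0.025 [0.0619, 0.0626, 0.0629]
0.05 [0.0633, 0.063, 0.0628]
0.07 [0.0639, 0.0627, 0.0631]
0.09 [0.0625, 0.0625, 0.063]
0.1 [0.0628, 0.0633, 0.0627]
0.105 [0.0638, 0.0635, 0.0614]
0.11 [0.0623, 0.0638, 0.0628]
0.115 [0.0631, 0.065, 0.0627]
0.12 [None, 0.0914, 0.0616]
0.125 [0.0004, 0.0941, 0.001]
```

Emit:
send_rows:
  steps: "-0.1 0 0.01 0 0 0 0;-0.1 0 0.02 0 0 0 0;-0.1 0 0.02 0.002 0 0 0;-0.1 0 0.02 0.003 0 0 0;-0.1 0 0.01 0.01 0 0 0"

```text
clock: 11.43
eef_pos: [0.4711, 0.1565, 0.0728]
tool_rot: [0.025, 0.769, -0.638, 0.002]
ft_force: [-1.1, 0.0, -0.2]
grip_width: 0.0383
grasp_force: 0.0
```

Emit:
send_rows:
  steps: "-0.5 0 0 0.03 0.1 0 0;-1 0 0 0.035 0.1 0 0;-1 0 0 0.035 0.1 0 0;-1 0 0 0.035 0.1 0 0;-1 0 0 0.035 0.1 0 0"

```text
clock: 11.85
eef_pos: [0.4706, 0.1545, 0.2463]
tool_rot: [0.024, 0.904, -0.427, -0.005]
ft_force: [1.6, 0.3, 0.2]
grip_width: 0.0002
grasp_force: 0.0
```

Run:
```python
from h import *; from p2 import *
c=camera("top");w=cloud(c);b=(w-O)@BR
m=np.isfinite(w).all(2)&(b[...,2]>.0595)&(b[...,2]<.068)&(b[...,1]>.0085)&(b[...,1]<.14)&(abs(b[...,0])<.12)
n,l,st,_=cv2.connectedComponentsWithStats(m.astype(np.uint8));k=1+np.argmax(st[1:,4]);P=b[l==k][:,:2]
print(st[k],"ext",P.min(0),P.max(0),"z",np.median(b[l==k][:,2]))
q=cv2.minAreaRect((P*1000).astype(np.float32));print(q)
# outer-edge line
E=[(x,P[abs(P[:,0]-x)<.003][:,1].max(),P[abs(P[:,0]-x)<.003][:,1].min()) for x in np.arange(-.075,.02,.01)];E=np.array(E);print(np.round(E,4).tolist(),"slope outer",np.polyfit(E[:,0],E[:,1],1))
print(o["clock"],np.round(o["joint_pos"],2),p0)
# nozzle press pose: tool down
N=np.array([.6375,-.001,.25])
for yaw in(0,30,60,90):
    a=np.radians(yaw);d=np.array([0,0,-1.]);y=np.array([np.cos(a),np.sin(a),0]);Rn=np.stack([np.cross(y,d),y,d],1);print(yaw);plan(p0,R0,N,Rn);plan(N,Rn,N-[0,0,.09],Rn)
cv2.imwrite("pics/fin.png",np.hstack([cv2.resize(c["frame"][120:320,240:440],(400,400),interpolation=2),cv2.resize(camera("scene")["frame"][180:340,230:390],(400,400),interpolation=2)])[...,::-1])
```

```text
[ 264  209   61   80 3196] ext [-0.08348339  0.00850316] [0.07963223 0.11838048] z 0.06275726600053833
((-1.914581298828125, 63.43846893310547), (163.0944061279297, 109.87657928466797), 0.03462987765669823)
[[-0.075, 0.1168, 0.0095], [-0.065, 0.1177, 0.0092], [-0.055, 0.1179, 0.0093], [-0.045, 0.1166, 0.009], [-0.035, 0.118, 0.009], [-0.025, 0.1184, 0.0087], [-0.015, 0.118, 0.0087], [-0.005, 0.118, 0.0089], [0.005, 0.1184, 0.0085], [0.015, 0.1177, 0.0086]] slope outer [0.01125924 0.11807271]
11.85 [ 0.68  0.67  0.36  1.94 -0.62  0.96] [0.47062718 0.15452171 0.24631634]
0
15 rows of [ 0.0111 -0.0104  0.0002] [ 0.045  -0.0461 -0.094 ] margin 0.21 dq/row 0.054 (lim .163) q1 [-0.    0.53  0.47  1.51  0.    1.57]
3 rows of [ 0.    0.   -0.03] [0. 0. 0.] margin 0.64 dq/row 0.074 (lim .163) q1 [-0.    0.55  0.28  1.3   0.    1.57]
30
11 rows of [ 0.0152 -0.0141  0.0003] [ 0.0717 -0.0425 -0.0842] margin 0.21 dq/row 0.071 (lim .163) q1 [-0.    0.53  0.47  1.51 -0.    1.05]
3 rows of [ 0.    0.   -0.03] [0. 0. 0.] margin 0.64 dq/row 0.074 (lim .163) q1 [-0.    0.55  0.28  1.3   0.    1.05]
60
9 rows of [ 0.0185 -0.0173  0.0004] [ 0.0951 -0.0267 -0.0488] margin 0.21 dq/row 0.094 (lim .163) q1 [-0.    0.53  0.47  1.51  0.    0.52]
3 rows of [ 0.    0.   -0.03] [0. 0. 0.] margin 0.64 dq/row 0.074 (lim .163) q1 [-0.    0.55  0.28  1.3   0.    0.52]
90
8 rows of [ 0.0209 -0.0194  0.0005] [ 0.1102 -0.0013  0.0063] margin 0.21 dq/row 0.14 (lim .163) q1 [-0.    0.53  0.47  1.51  0.   -0.  ]
3 rows of [ 0.    0.   -0.03] [0. 0. 0.] margin 0.64 dq/row 0.074 (lim .163) q1 [-0.    0.55  0.28  1.3   0.   -0.  ]
```

View pics/fin.png

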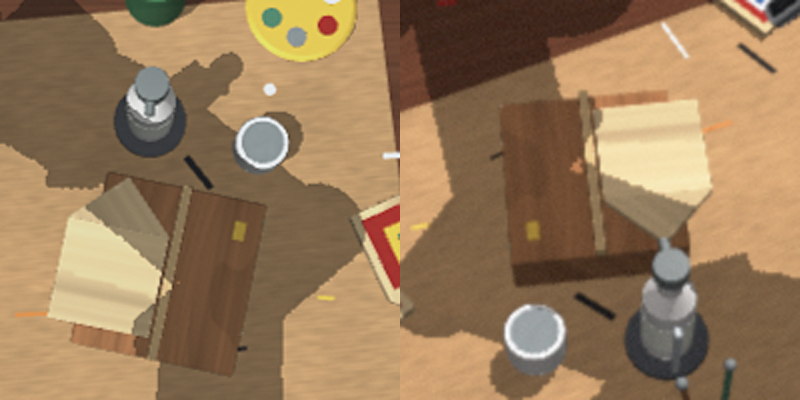

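The panel lies flat, bare back up, at left half (110,270): centre y 63.5 mm, near edge about 8.5 mm, slope 0.01. Now the nozzle, cap at left half (153,83), about (0.637, -0.001).

Emit:
send_rows:
  steps: "-1 0.0167 -0.0155 0.0004 0.088 -0.001 0.005;-1 0.0167 -0.0155 0.0004 0.088 -0.001 0.005;-1 0.0167 -0.0155 0.0004 0.088 -0.001 0.005;-1 0.0167 -0.0155 0.0004 0.088 -0.001 0.005;-1 0.0167 -0.0155 0.0004 0.088 -0.001 0.005"

```text
clock: 12.37
eef_pos: [0.5547, 0.0763, 0.2474]
tool_rot: [0.013, 0.976, -0.219, -0.002]
ft_force: [0.7, -0.8, -0.9]
grip_width: -0.0001
grasp_force: 0.0
```

Emit:
send_rows:
  steps: "-1 0.0167 -0.0155 0.0004 0.088 -0.001 0.005;-1 0.0167 -0.0155 0.0004 0.088 -0.001 0.005;-1 0.0167 -0.0155 0.0004 0.088 -0.001 0.005;-1 0.0167 -0.0155 0.0004 0.088 -0.001 0.005;-1 0.0167 -0.0155 0.0004 0.088 -0.001 0.005"

```text
clock: 12.78
eef_pos: [0.638, -0.0014, 0.2497]
tool_rot: [0.001, 1.0, -0.001, 0.0]
ft_force: [0.4, 0.8, 0.0]
grip_width: -0.0003
grasp_force: 0.0
```

Run:
```python
from h import *; from p1 import *
print(o["clock"],p0,R0[:,2],np.round(o["joint_pos"],2))
T=dict(np.load("top.npz"));K=T["camera_matrix"];I=np.linalg.inv(T["extrinsics"])
d=I[:3,:3]@np.array([(316.5-K[0,2])/K[0,0],(161-K[1,2])/K[1,1],1]);print("cap",I[:3,3]+d*(.17-I[2,3])/d[2])
w=cloud(T);q=(w[...,2]>.12)&(w[...,0]>.66)&(w[...,0]<.8)&(abs(w[...,1])<.1);print(w[q].min(0),w[q].max(0))
```

```text
12.7833 [ 0.6379526  -0.00139759  0.24969896] [ 3.16905403e-04 -1.86624147e-03 -9.99998208e-01] [-0.    0.52  0.47  1.52 -0.    0.  ]
cap [ 0.63656748 -0.00234682  0.17      ]
[ 0.74258676 -0.0485094   0.12022861] [0.79990921 0.03359357 0.20498166]
```

Well centred. I'll press in stages.

Emit:
send_rows:
  steps: "-1 0 0 -0.035 0 0 0;-1 0 0 -0.03 0 0 0;-1 0 0 -0.008 0 0 0;-1 0 0 -0.004 0 0 0;-1 0 0 -0.003 0 0 0"

```text
clock: 13.2
eef_pos: [0.6375, -0.0001, 0.1688]
tool_rot: [0.001, 1.0, -0.003, -0.001]
ft_force: [-1.0, -0.4, 2.0]
grip_width: 0.0001
grasp_force: 0.9
```

Emit:
send_rows:
  steps: "-1 0 0 -0.003 0 0 0;-1 0 0 -0.003 0 0 0;-1 0 0 -0.002 0 0 0;-1 0 0 0 0 0 0;-1 0 0 0 0 0 0"

```text
clock: 13.62
eef_pos: [0.639, 0.0004, 0.1622]
tool_rot: [0.0, 1.0, -0.003, 0.001]
ft_force: [-2.4, 0.3, 5.2]
grip_width: -0.0001
grasp_force: 2.6
```

Emit:
send_rows:
  steps: "-1 0 0 -0.003 0 0 0;-1 0 0 -0.002 0 0 0;-1 0 0 0 0 0 0;-1 0 0 0 0 0 0;-1 0 0 0 0 0 0"

```text
clock: 14.03
eef_pos: [0.6391, 0.0004, 0.1618]
tool_rot: [0.0, 1.0, -0.003, 0.003]
ft_force: [-9.3, 0.3, 22.9]
grip_width: 0.0006
grasp_force: 11.1
```

Emit:
send_rows:
  steps: "-1 0 0 -0.002 0 0 0;-1 0 0 -0.002 0 0 0;-1 0 0 0 0 0 0;-1 0 0 0 0 0 0;-1 0 0 0 0 0 0"

```text
clock: 14.45
eef_pos: [0.6393, 0.0004, 0.1615]
tool_rot: [0.0, 1.0, -0.003, 0.004]
ft_force: [-14.6, 0.5, 35.7]
grip_width: 0.0003
grasp_force: 18.0
```

Bottomed out: the height stopped changing while the force kept rising. Retracting.

Emit:
send_rows:
  steps: "-1 0 0 0.008 0 0 0;-1 0 0 0.01 0 0 0;-1 0 0 0.02 0 0 0;-1 0 0 0.03 0 0 0;-1 0 0 0.03 0 0 0"

```text
clock: 14.87
eef_pos: [0.638, 0.0002, 0.2495]
tool_rot: [0.0, 1.0, -0.003, -0.001]
ft_force: [1.1, 0.5, -0.5]
grip_width: 0.0
grasp_force: 0.0
```

Emit:
send_rows:
  steps: "-1 -0.02 -0.02 0.02 0 0 0;-1 -0.02 -0.02 0.02 0 0 0;-1 0 0 0 0 0 0;-1 0 0 0 0 0 0;-1 0 0 0 0 0 0"

```text
clock: 15.28
eef_pos: [0.5987, -0.0399, 0.289]
tool_rot: [0.001, 1.0, -0.003, -0.0]
ft_force: [0.4, 0.4, -1.0]
grip_width: 0.0003
grasp_force: 0.0
```

Run:
```python
from h import *; from p2 import *
c=camera("scene");w=cloud(c)
q=(abs(w[...,2]-.167)<.012)&(w[...,0]>.62)&(w[...,0]<.655)&(abs(w[...,1])<.02);print("cap top",np.percentile(w[q][:,2],[50,80]))
b=(w-O)@BR;m=(abs(b[...,0]+.03)<.04)&(b[...,1]>.02)&(b[...,1]<.1)&(b[...,2]>.03)&(b[...,2]<.09);print("panel z",np.percentile(b[m][:,2],[5,50,95]))
c=camera("top");w=cloud(c);b=(w-O)@BR
m=np.isfinite(w).all(2)&(b[...,2]>.0595)&(b[...,2]<.068)&(b[...,1]>.0085)&(b[...,1]<.14)&(abs(b[...,0])<.12)
print("panel",cv2.minAreaRect((b[m][:,:2]*1000).astype(np.float32)),o["clock"],p0,o["ft_force"])
```

```text
cap top [0.16943329 0.17124903]
panel z [0.05903254 0.06229283 0.06606934]
panel ((-4.8777923583984375, 93.51824951171875), (159.70594787597656, 56.628536224365234), 3.495514154434204) 15.2833 [ 0.59873993 -0.03987346  0.28901334] [ 0.38618645  0.43348978 -1.02582299]
```

```bash
python3 -c "
from workcell import *
print(job_done())"
```

```text
the job is handed in; nothing more can be done
None
```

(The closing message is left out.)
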